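Hold the spice grinder at pulse by its bayonet lid

ROBOT

A 6-joint arm with a two-finger parallel gripper is mounted at the origin on the work surface. World frame = base frame: x ahead of the robot, y to its left, z up, the work surface at z = 0. Lengths are in mm, angles in rad, forces in N, time in s.
With the tool pointing down it reaches from about 350 to 925 mm from the base axis. Payload 6.4 kg.
Tool frame: the origin (TCP) lies between the finger pads; the fingertips stand 22 mm ahead of it and the grasp point (between the pads) lies 3 mm ahead of it; z points along the fingers, x is the direction in which the jaws open and shut, and the axes are right-handed (so a half turn about z gives the same grasp; the last joint's range is limited). The gripper opens to 94 mm and grips with 3 to 60 N. Pads are 16 mm wide; open, the fingers measure 119 mm over their backs; the gripper's body (75 mm by 177 mm) begins 78 mm behind the grasp point.
Start: joints at [-1.437, 0.245, 1.558, -0, 1.339, -0.174], TCP at [196.931, -619.461, 227.455] pointing down, gripper open.
Joint ranges: [-3.13, 3.13], [-1.02, 2.26], [0.13, 2.54], [-0.95, 4.09], [0.21, 2.88], [-2.74, 2.74]. Speed limits (rad/s): [2.57, 2.57, 3.14, 3.14, 3.14, 3.14].

INTERFACE

Orientations are given as a unit quaternion [x, y, z, w].
In Python, from workcell import manip gives the robot as it stands.
- The arm moves only by the tool play_rows, never from a script. Its argument "increments" is a list of rows, each a list of 2 entries, a list of its own where there are three numbers: the shift along the tool's x, y, z in units of 2.5 cm (1.0 is 2.5 cm), then the turn, a rotation vector about the tool's x, y, z in units of 5 degrees (1.0 is 5 degrees). A call has 1 to 20 rows; each row shifts and turns the pose as measured when the row begins, along the tool's axes as they then stand; what a row does not reach is not made up. A row lasts 1/8 s, in which the tool goes at most 62.5 mm and 10.7 degrees, less where a joint would pass 70% of its speed; a pose out of reach is approached as far as the arm can. A call with a number of a shift or a turn outside -1 to 1 is refused whole. A call with a gripper value outside its range is refused whole. "jaw" is the gripper command: -1 is shut, 1 is fully open, values between are in proportion, set as the call begins (left out, the last holds). The fingers move at their own pace and stop on an object; the grip force is fixed at half the most. Time passes only in rows, so rows that do not move let the fingers close. It gives the time, the measured TCP pose, the force and the opening at its end, in the units of the state.
- manip.state(): the state, without advancing time (a new reading comes with each control period).
- manip.read_camera(name): name is "scene" or "top" or "wrist"; returns (picture, depth): 420x560x3 uint8, blue, green, red; 420x560 float32, mm along the optical axis (not along the pixel's ray), 0 where there is no reading.
- manip.camera_params(name): a dict with "mtx" (3x3 intrinsics, pixels), "rvec" (rotation vector, rad) and "tvec" (3), from world to camera coordinates, as OpenCV has them; the wrist camera has in their place "hand_eye" (4x4, takes a point from camera to tool coordinates, whose origin is the TCP and whose axes are the tool frame's). Camera axes: x right, y down, z forward; pixel columns grow to the right and rows downward; lengths in mm; the calibration is good to about 2 mm. The wrist camera is an equidistant fisheye: a pixel r from the principal point sees the ray r / f radians off the axis. A picture is of the moment at which its call begins: read the wrist's pose just before it. camera_params takes no time and is no camera call.
- manip.job_done(): hands the job in, once; it reports no verdict.
The state is a dict: "time_s": time; "qpos": joint angles; "joint_vel": joint speeds; "joint_torque": joint torques, N m; "tcp_pos": TCP position; "orientation": TCP orientation; "ft_force": force on the tool from outside, world axes, zero at the start; "wrist_torque": the same for the moment, N m; "gripper_width": finger opening in mm.
Only numpy, scipy, OpenCV 4.12 (cv2) and the standard library are available. Lean on these libraries where they do the work, as an engineer would, in place of code of your own. Each camera call takes 0.05 s, during which the arm holds its last target.

TASK

Close the spice grinder and pulse the berries in it: take the loose lid off the counter, lower it so that its two lugs drop through the two notches in the grinder's collar and its rim sits flat, then turn it clockwise (seen from above) against the spring until the ends of its grip bar point at the single raised bars, halfway to the double bars. The grinder pulses only while the lid is held there, so finish still gripping the lid at the single bars; never turn it on into the lock click at the double bars, which would leave the motor running. Leave the mug, the spice jar and the small steel bowl where they are.

Things in the scene. Friction and masses are not known exactly. Their poses are not given: they have to be found in the camera images.
- lid_grip (a point): Loose grinder lid, grey and black plastic, 120 g, rim 92 mm across, standing upright. On top a straight grip bar 62 mm long, 18 mm thick, 33 mm high. Point: on the lid's axis in the middle of the bar, 46 mm above the lid's underside, 12 mm below the bar's top, 21 mm above the rim's top face. x along the bar, y across it, z up. With the rim down on the collar it is 30 mm above the collar's top.
- lid_lug (a point): Outer end of one of the lid's two bayonet lugs, 4 mm above the lid's underside and 40.5 mm from its axis; the other is opposite. They lie under the two ends of the grip bar, 8.4 mm wide, 8 mm high, at the lower edge of a plug skirt 69.6 mm across and 16 mm deep below the rim. Half a turn makes no difference: either lug fits either notch. Axes as lid_grip.
- grinder_collar (a point): Spice grinder, upright steel and black cylinder 112 mm across, 120 mm high, fast on the counter, open on top. Point: centre of its collar's top face. z up; x and -x point at the two notches in the collar's inward flange, a raised dot beside each. Flange 6 mm thick, bore 73.6 mm (2 mm free round the skirt); notches 14 mm wide, reaching 42.5 mm from the axis.
- pulse_bar (a point): One of the two single raised bars on the grinder's shoulder (the other is opposite), 51.5 mm from the axis, just outside the lid's rim: the pulse mark, 36 degrees clockwise (from above) of a notch. The double bars of the lock are 72 degrees clockwise of the notches. Under the flange the lugs can turn clockwise only, and the turned lid cannot lift off.
- pulse_switch (a joint): Spring slide under the flange, pushed round by a lug. Angle in rad, 0 at rest, growing as the lid turns clockwise. A lug meets it after about 0.11 rad of turn: about 0.52 at the single bars, 1.1 at the lock click. It pushes back with 0.05 N m at first, 0.2 N m at the click, and turns a lid that is let go back. From 50 degrees of lid turn a ball catch resists too, until the click.
- mug: White mug, 80 mm across, 85 mm high, handle on one side; origin at the centre of its underside. A bystander.
- spice_jar: Closed amber glass spice jar, 52 mm across, 85 mm high; origin at the centre of its underside. A bystander.
- prep_bowl: Small steel bowl, 110 mm across, 45 mm high; origin at the centre of its underside. A bystander, farther out than the rest.
Mind the look-alikes: they are no part of the job. Leave any brown look-alike of the part that bears lid_grip alone.

How it is judged (in metres and radians):
On the way, in this order (a step that is already met when the one before it is completed fails the run):
1. the lid is lifted off the counter in the gripper (height (world z) of lid_grip above 0.08 m and contact force between the fingers and lid above 1 N), for 0.2 s.
2. the lid sits flat in the collar with its lugs through the notches, not yet turned (z of lid_grip in the frame of grinder_collar below 0.033 m and horizontal distance between lid_grip and grinder_collar below 0.005 m and angle between lid_grip's own z axis and vertical below 0.08 rad and value of joint pulse_switch below 0.25 rad), for 0.1 s.
At the end, for the whole second after the job is handed in: The lid is down in the collar (within 4 mm of full depth, 5 mm of the axis, 0.08 rad of upright), turned clockwise to within 10 degrees of the single bars (26 to 46 degrees), its switch pushed along (0.30 to 0.75 rad) and the fingers still grip it (over 2 N) for the last second (z of lid_grip in the frame of grinder_collar below 0.034 m and horizontal distance between lid_grip and grinder_collar below 0.005 m and angle between lid_grip's own z axis and vertical below 0.08 rad and angle between the x axis of lid_grip and the x axis of grinder_collar, either way round between 0.454 and 0.803 rad and value of joint pulse_switch between 0.3 and 0.75 rad and contact force between the fingers and lid above 2 N); the arm keeps its last pose, push and grip.
It fails at once if the lid is turned into the lock click at the double bars (value of joint pulse_switch above 1.1 rad).
It fails at once if the mug is moved by more than 30 mm or tipped (distance of mug from where it was at the start of the episode above 0.03 m or angle between mug's own z axis and vertical above 0.35 rad).
It fails at once if the spice jar is moved by more than 30 mm or tipped (distance of spice_jar from where it was at the start of the episode above 0.03 m or angle between spice_jar's own z axis and vertical above 0.35 rad).
It fails at once if the steel bowl is moved by more than 30 mm or tipped (distance of prep_bowl from where it was at the start of the episode above 0.03 m or angle between prep_bowl's own z axis and vertical above 0.35 rad).
It also fails if it takes over 35 s, if anything falls off the work surface, if the arm or the gripper's body presses on something with over 40 N, if the wrist force passes 120 N, or if a joint passes its speed limit or range.

## Working session

There is one attempt and no reset: what is moved stays moved. The work goes in short steps, Python scripts to look and compute and a tool call to move; the robot and the scene stay as the last step left them, time stands still between calls to the robot, and variables do not carry over. Pictures are saved under pics/ and viewed, and the job is handed in when it is done.

Besides the shell and the picture viewer there is one more tool, called after "Request:" as name(argument=value, ...) on one line, values as JSON. play_rows: Moves the arm, as the interface text tells. Its arguments: {"type":"object","properties":{"increments":{"type":"array"},"jaw":{"type":"number"}},"required":["increments"]}

```bash
mkdir -p pics
cat > h.py <<'E'
import numpy as np, cv2
from workcell import manip
from scipy.spatial.transform import Rotation as R
def cam(n):
    p=manip.camera_params(n); return p
def snap(n,tag):
    im,d=manip.read_camera(n); cv2.imwrite(f'pics/{tag}.png',im); np.save(f'pics/{tag}.npy',d); return im,d
def cloud(n,d):
    p=cam(n); K=np.array(p['mtx']); Rm=cv2.Rodrigues(np.array(p['rvec'],float))[0]; t=np.array(p['tvec'],float).ravel()
    v,u=np.mgrid[:d.shape[0],:d.shape[1]]
    c=np.stack([(u-K[0,2])/K[0,0]*d,(v-K[1,2])/K[1,1]*d,d],-1)
    return (c-t)@Rm
E
python3 - <<'E'
from h import *
print(manip.state())
for n in ('scene','top','wrist'):
    snap(n,n+'0'); print(n,cam(n))
E
```

```text
{'time_s': 0.0, 'qpos': array([-1.43709928e+00,  2.45767146e-01,  1.55902722e+00,  1.31851734e-05,
        1.33869510e+00, -1.74074720e-01]), 'joint_vel': array([-8.88039582e-04,  9.82219550e-04,  4.02857029e-04,  1.60141104e-06,
       -1.35576546e-03, -6.30315309e-05]), 'joint_torque': array([ 9.96694507e-04, -4.15834129e+01, -3.14604127e+01,  6.84733735e-02,
        3.31895007e-02, -1.48607132e-04]), 'tcp_pos': array([ 196.85612818, -618.87921216,  226.36824299]), 'orientation': array([ 8.07134372e-01, -5.90367009e-01, -6.52325383e-04, -6.88471317e-04]), 'ft_force': array([-0.32907096,  0.26109528,  0.03227896]), 'wrist_torque': array([-0.01691908,  0.03774307,  0.02057014]), 'gripper_width': 93.99585134499858}
scene {'mtx': array([[497.85967353,   0.        , 285.58158482],
       [  0.        , 497.85967353, 212.05639604],
       [  0.        ,   0.        ,   1.        ]]), 'rvec': array([ 1.92110991,  1.44943904, -0.65539839]), 'tvec': array([-177.44575116, -297.62063784, 1848.79161883])}
top {'mtx': array([[460.1013533 ,   0.        , 287.92236189],
       [  0.        , 460.1013533 , 201.90074429],
       [  0.        ,   0.        ,   1.        ]]), 'rvec': array([ 2.15245927, -2.18548583,  0.04542615]), 'tvec': array([  68.67120129,  593.3455705 , 1077.91524607])}
wrist {'mtx': array([[325.1922621 ,   0.        , 276.91426579],
       [  0.        , 325.1922621 , 209.9873262 ],
       [  0.        ,   0.        ,   1.        ]]), 'hand_eye': array([[ 9.99999983e-01,  1.17418765e-04,  1.45203371e-04,
        -2.48055249e+00],
       [-1.50707994e-04,  9.66607247e-01,  2.56262379e-01,
        -7.44348267e+01],
       [-1.10264619e-04, -2.56262397e-01,  9.66607248e-01,
        -1.57403625e+02],
       [ 0.00000000e+00,  0.00000000e+00,  0.00000000e+00,
         1.00000000e+00]])}
```

View pics/scene0.png

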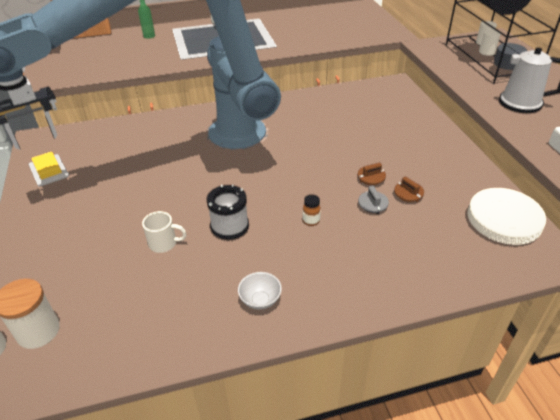

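View pics/top0.png

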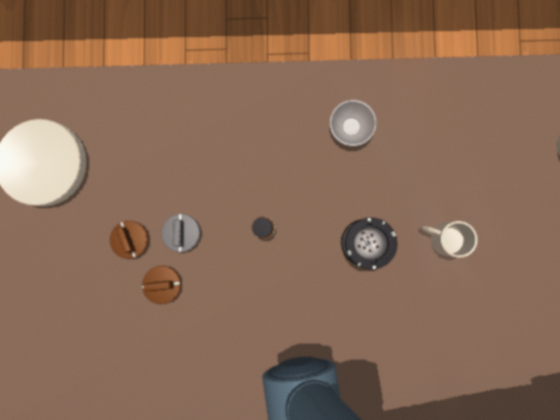

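View pics/wrist0.png

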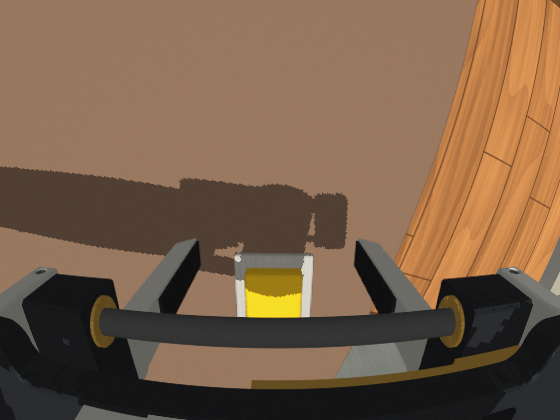

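The top view shows the grey lid at about (181,233) with its bar nearly vertical in the image. Two brown look-alikes sit beside it at (129,239) and (162,285). The grinder is at (370,243), the jar at (263,228), the mug at (455,239) and the bowl at (353,123).

Run:
```python
from h import *
im=cv2.imread('pics/top0.png'); d=np.load('pics/top0.npy'); P=cloud('top',d)
print('table',P[300,230],P[350,150])
for nm,(u0,u1,v0,v1) in dict(lid=(155,208,208,258),grinder=(335,405,210,278),jar=(245,283,210,245),mug=(415,485,215,265),bowl=(325,382,95,152),br1=(105,151,215,262),br2=(138,185,262,308)).items():
    Q=P[v0:v1,u0:u1].reshape(-1,3); z=Q[:,2]; m=z>8
    print(nm,m.sum(),'zmax',np.percentile(z,99.5),'bbox',Q[m].min(0).round(),Q[m].max(0).round(),'mean',Q[m].mean(0).round(1))
# lid
Q=P[205:262,152:212].reshape(-1,3)
print(np.histogram(Q[:,2],bins=np.arange(-5,70,5)))
b=Q[Q[:,2]>45]; r=cv2.minAreaRect(b[:,:2].astype(np.float32)); print('bar',len(b),b.mean(0),r)
rim=Q[(Q[:,2]>18)&(Q[:,2]<32)]; print('rim',cv2.minEnclosingCircle(rim[:,:2].astype(np.float32)),np.median(rim[:,2]))
Q=P[205:282,330:410].reshape(-1,3)
print(np.histogram(Q[:,2],bins=np.arange(-5,140,5)))
t=Q[Q[:,2]>100]; print('gr',cv2.minEnclosingCircle(t[:,:2].astype(np.float32)))
a=cv2.resize(im[200:285,325:415],None,fx=8,fy=7.0,interpolation=cv2.INTER_CUBIC); cv2.imwrite('pics/gr_z.png',a)
a=cv2.resize(im[200:310,100:215],None,fx=5,fy=5,interpolation=cv2.INTER_CUBIC); cv2.imwrite('pics/lid_z.png',a)
```

```text
table [361.38396127 202.95328886   3.6522125 ] [244.11701853 397.29398124   0.95908572]
lid 1166 zmax 60.388704190330785 bbox [481.  26.  13.] [ 572.  366. 1120.] mean [525.8 316.1  36.6]
grinder 2336 zmax 125.67792493851091 bbox [ 442. -176.    8.] [ 552.   26. 1120.] mean [ 496.7 -118.   104.4]
jar 423 zmax 88.9750653737727 bbox [501.  26.   8.] [ 560.  142. 1120.] mean [533.8 114.3  89.8]
mug 1018 zmax 89.40792210223485 bbox [ 463. -359.    8.] [ 542.   26. 1120.] mean [ 503.7 -311.5   68.3]
bowl 1376 zmax 48.91835752569336 bbox [ 514. -150.    8.] [ 844.   26. 1120.] mean [783.9 -97.8  34.5]
br1 1167 zmax 62.19626050353474 bbox [468.  26.  14.] [ 557.  493. 1120.] mean [511.7 438.9  39.8]
br2 1197 zmax 269.0575891917913 bbox [358.  26.  14.] [ 514.  411. 1120.] mean [404.9 360.3  40.5]
(array([1015, 1191,   30,    4,   15,  499,  374,   20,   13,   11,   16,
         40,  157,   11]), array([-5,  0,  5, 10, 15, 20, 25, 30, 35, 40, 45, 50, 55, 60, 65]))
bar 232 [525.48371652 308.30184311  92.67376984] ((523.8975219726562, 176.74920654296875), (301.9743957519531, 60.57851028442383), 89.15399932861328)
rim ((525.6181640625, 320.0791015625), 46.504215240478516) 24.587274280300733
(array([1736, 2014,   50,    8,   31,   49,   21,    4,    6,    6,    7,
          7,   77,  256,  229,  124,   32,   17,   15,   25,   41,  126,
         26,   18,  513,  664,    8,    0]), array([ -5,   0,   5,  10,  15,  20,  25,  30,  35,  40,  45,  50,  55,
        60,  65,  70,  75,  80,  85,  90,  95, 100, 105, 110, 115, 120,
       125, 130, 135]))
gr ((498.8200378417969, -74.6011962890625), 101.59162139892578)
```

View pics/gr_z.png

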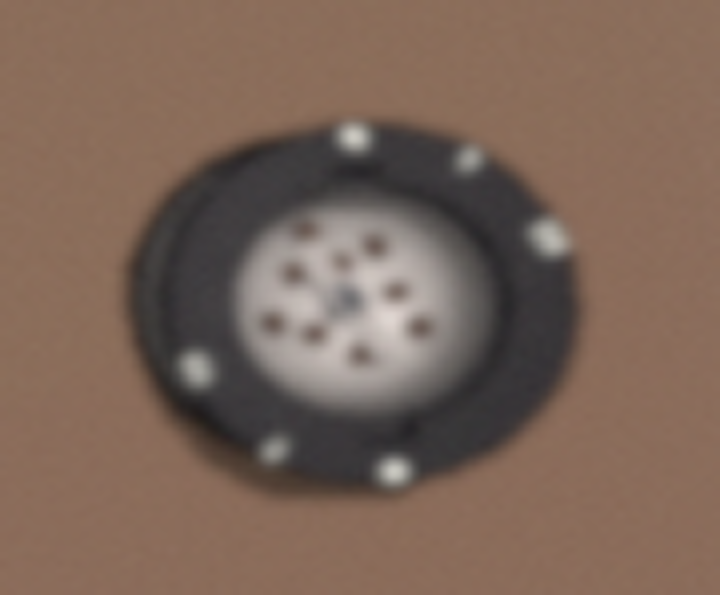

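View pics/lid_z.png

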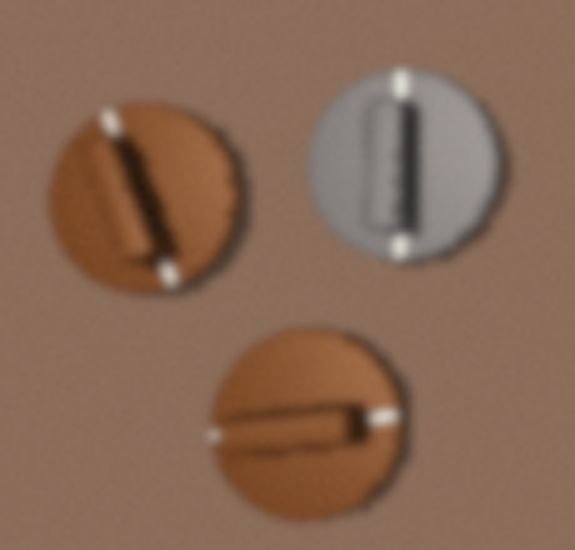

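```bash
cat >> h.py <<'E'
def unproj(n,uv,z,):
    p=cam(n); K=np.array(p['mtx']); Rm=cv2.Rodrigues(np.array(p['rvec'],float))[0]; t=np.array(p['tvec'],float).ravel()
    uv=np.atleast_2d(uv).astype(float)
    r=np.c_[(uv[:,0]-K[0,2])/K[0,0],(uv[:,1]-K[1,2])/K[1,1],np.ones(len(uv))]@Rm
    c=-t@Rm
    return c+r*((z-c[2])/r[:,2])[:,None]
def blobs(im,box,thr,mina=2):
    u0,u1,v0,v1=box; g=im[v0:v1,u0:u1].min(2).astype(float)
    n,l,s,c=cv2.connectedComponentsWithStats((g>thr).astype(np.uint8))
    o=[]
    for i in range(1,n):
        if s[i,4]<mina: continue
        v,u=np.nonzero(l==i); w=g[v,u]-thr+1
        o.append((u0+(u*w).sum()/w.sum(),v0+(v*w).sum()/w.sum(),s[i,4]))
    return np.array(o)
E
python3 - <<'E'
from h import *
im=cv2.imread('pics/top0.png'); d=np.load('pics/top0.npy'); P=cloud('top',d)
b=blobs(im,(335,405,210,278),120); print(b.round(1))
keep=[q for q in b if q[2]<60]
for z in (120,):
    X=unproj('top',np.array(keep)[:,:2],z); c=X[:, :2].mean(0); print(z,c)
    for x in X: print(x.round(1),np.hypot(*(x[:2]-c)).round(1),np.degrees(np.arctan2(x[1]-c[1],x[0]-c[0])).round(1))
Q=P[205:282,330:410].reshape(-1,3); t=Q[(Q[:,2]>114)&(Q[:,2]<128)]; print('gr',cv2.minEnclosingCircle(t[:,:2].astype(np.float32)),np.median(t[:,2]))
b=blobs(im,(155,208,205,258),190); print(b.round(1)); print(unproj('top',b[:,:2],25))
m=(P[205:262,152:212,2]>48)&(P[205:262,152:212,2]<70); q=P[205:262,152:212][m]; print(cv2.minAreaRect(q[:,:2].astype(np.float32)),q.mean(0),len(q))
E
```

```text
[[368.8 219.   10. ]
 [383.3 222.2   5. ]
 [368.4 243.5 532. ]
 [393.4 233.5  14. ]
 [349.1 252.2  11. ]
 [358.7 263.8   3. ]
 [373.9 266.9  10. ]]
120 [ 495.70950509 -121.54441441]
[ 547.1 -117.8  120. ] 51.6 4.2
[ 539.8 -148.7  120. ] 51.8 -31.7
[ 515.2 -169.6  120. ] 51.9 -67.9
[476.4 -73.7 120. ] 51.6 111.9
[451.4 -93.7 120. ] 52.4 147.9
[ 444.4 -125.8  120. ] 51.5 -175.2
gr ((496.75872802734375, -120.58735656738281), 56.17469024658203) 120.30129085810611
[[179.7 216.3   6. ]
 [179.6 249.    2. ]]
[[563.67624198 319.81392591  25.        ]
 [485.66904681 319.87400026  25.        ]]
((525.9955444335938, 319.1181335449219), (17.158218383789062, 60.58339309692383), 89.10908508300781) [525.86140372 318.80902697  56.53869328] 212
```

```bash
cat >> h.py <<'E'
def ang():
    M=R.from_quat(manip.state()['orientation']).as_matrix(); return np.degrees(np.arctan2(M[1,0],M[0,0])),M
def plan(x,y,z,a,n,nr=None):
    """world target, jaw angle a deg; n rows of equal steps, turn in the first nr rows"""
    s=manip.state(); p=np.array(s['tcp_pos']); a0,M=ang(); nr=nr or n
    da=(a0-a+180)%360-180; d=np.array([x,y,z])-p
    tilt=R.from_matrix(M).inv().apply([0,0,-1]); print('pos',p.round(2),'ang',a0.round(2),'down in tool',tilt.round(4),'d',d.round(2),'turn',da.round(2),'F',np.round(s['ft_force'],1),'T',np.round(s['wrist_torque'],2),'w',round(s['gripper_width'],1),'t',s['time_s'])
    for i in range(n):
        th=np.radians(a0-da*min(i,nr)/nr); c,sn=np.cos(th),np.sin(th)
        X=np.array([c,sn,0]);Y=np.array([sn,-c,0]);e=d/n
        print([[round(float(e@X)/25,3),round(float(e@Y)/25,3),round(float(-e[2])/25,3)],[0,0,round(float(da/nr/5) if i<nr else 0,3)]])
E
python3 -c "
from h import *
plan(496,-121,245,-90,20,5)"
```

```text
pos [ 196.9  -619.02  226.6 ] ang -72.37 down in tool [1.4e-03 3.0e-04 1.0e+00] d [299.1  498.02  18.4 ] turn 17.63 F [ 0.  -0.   0.2] T [0.06 0.02 0.04] w 93.9 t 0.15
[[-0.768, -0.872, -0.037], [0, 0, 0.705]]
[[-0.82, -0.823, -0.037], [0, 0, 0.705]]
[[-0.869, -0.771, -0.037], [0, 0, 0.705]]
[[-0.915, -0.716, -0.037], [0, 0, 0.705]]
[[-0.957, -0.658, -0.037], [0, 0, 0.705]]
[[-0.996, -0.598, -0.037], [0, 0, 0]]
[[-0.996, -0.598, -0.037], [0, 0, 0]]
[[-0.996, -0.598, -0.037], [0, 0, 0]]
[[-0.996, -0.598, -0.037], [0, 0, 0]]
[[-0.996, -0.598, -0.037], [0, 0, 0]]
[[-0.996, -0.598, -0.037], [0, 0, 0]]
[[-0.996, -0.598, -0.037], [0, 0, 0]]
[[-0.996, -0.598, -0.037], [0, 0, 0]]
[[-0.996, -0.598, -0.037], [0, 0, 0]]
[[-0.996, -0.598, -0.037], [0, 0, 0]]
[[-0.996, -0.598, -0.037], [0, 0, 0]]
[[-0.996, -0.598, -0.037], [0, 0, 0]]
[[-0.996, -0.598, -0.037], [0, 0, 0]]
[[-0.996, -0.598, -0.037], [0, 0, 0]]
[[-0.996, -0.598, -0.037], [0, 0, 0]]
```

Request:
play_rows(increments=[[[-0.77,-0.87,-0.04],[0,0,0.7]],[[-0.82,-0.82,-0.04],[0,0,0.7]],[[-0.87,-0.77,-0.04],[0,0,0.7]],[[-0.92,-0.72,-0.04],[0,0,0.7]],[[-0.96,-0.66,-0.04],[0,0,0.7]],[[-1,-0.6,-0.04],[0,0,0]],[[-1,-0.6,-0.04],[0,0,0]],[[-1,-0.6,-0.04],[0,0,0]],[[-1,-0.6,-0.04],[0,0,0]],[[-1,-0.6,-0.04],[0,0,0]],[[-1,-0.6,-0.04],[0,0,0]],[[-1,-0.6,-0.04],[0,0,0]],[[-1,-0.6,-0.04],[0,0,0]],[[-1,-0.6,-0.04],[0,0,0]],[[-1,-0.6,-0.04],[0,0,0]],[[-1,-0.6,-0.04],[0,0,0]],[[-1,-0.6,-0.04],[0,0,0]],[[-1,-0.6,-0.04],[0,0,0]],[[-1,-0.6,-0.04],[0,0,0]],[[-1,-0.6,-0.04],[0,0,0]]])

```text
time_s: 2.65
tcp_pos: [506.5, -103.4, 243.5]
orientation: [-0.703, 0.711, 0.005, 0.002]
ft_force: [-0.0, 0.3, -0.4]
gripper_width: 94.2
```

```bash
python3 -c "
from h import *
plan(496,-121,245,-90,2,2)"
```

```text
pos [ 506.5  -103.36  243.52] ang -90.7 down in tool [ 0.0099 -0.0049  0.9999] d [-10.5  -17.64   1.48] turn -0.7 F [-0.   0.3 -0.4] T [0.02 0.07 0.02] w 94.2 t 2.65
[[0.355, 0.206, -0.03], [0, 0, -0.07]]
[[0.354, 0.208, -0.03], [0, 0, -0.07]]
```

Request:
play_rows(increments=[[[0.3,0.2,0],[0.06,0.11,-0.1]],[[0,0,0],[0,0,0]]])

```text
time_s: 2.9
tcp_pos: [501.2, -109.9, 242.9]
orientation: [-0.707, 0.707, 0.0, -0.0]
ft_force: [0.8, 0.7, 0.6]
gripper_width: 93.8
```

```bash
cat >> h.py <<'E'
def wunproj(uv,z,pos,quat):
    p=cam('wrist'); K=np.array(p['mtx']); H=np.array(p['hand_eye'])
    uv=np.atleast_2d(uv).astype(float); q=(uv-K[:2,2])/K[0,0]; r=np.linalg.norm(q,axis=1)
    ray=np.c_[q/np.maximum(r,1e-9)[:,None]*np.sin(r)[:,None],np.cos(r)]
    M=R.from_quat(quat).as_matrix(); c=M@H[:3,3]+pos; w=ray@(M@H[:3,:3]).T
    return c+w*((z-c[2])/w[:,2])[:,None]
def wsnap(tag):
    s=manip.state(); im,d=snap('wrist',tag); np.savez(f'pics/{tag}_p.npz',pos=s['tcp_pos'],quat=s['orientation']); return im,d,np.array(s['tcp_pos']),np.array(s['orientation'])
E
python3 - <<'E'
from h import *
im,d,p,q=wsnap('w1'); s=manip.state(); print(p,ang()[0],s['tcp_pos'],s['joint_vel'].round(3))
E
```

```text
[ 501.18056235 -109.94786205  242.87677647] -90.03384709654411 [ 501.27369481 -109.9720323   242.9638154 ] [-0.005 -0.    -0.004  0.002  0.001  0.004]
```

View pics/w1.png

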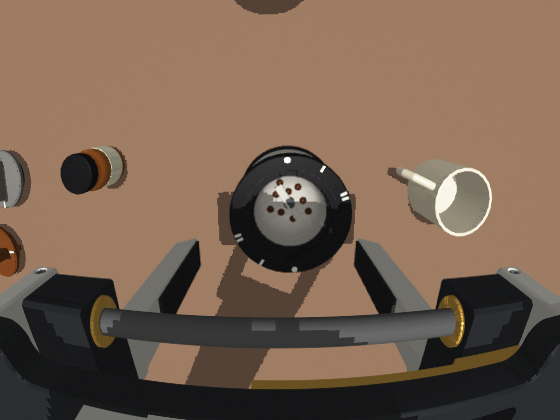

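The wrist view shows the grinder's dots at about (287,160) and (295,270). The single bars are at (323,169) and (262,262), and the double bars at (345,196) and (239,238).

Run:
```python
from h import *
im=cv2.imread('pics/w1.png'); f=np.load('pics/w1_p.npz'); d=np.load('pics/w1.npy')
b=blobs(im,(225,360,150,280),130); print(b.round(1)); b=b[b[:,2]<200]
c=np.array([291,211])
b=b[np.hypot(*(b[:,:2]-c).T)>46]
for z in (120,):
    X=wunproj(b[:,:2],z,f['pos'],f['quat'])
    # fit circle
    A=np.c_[2*X[:,:2],np.ones(len(X))]; s=np.linalg.lstsq(A,(X[:,:2]**2).sum(1),rcond=None)[0]; cc=s[:2]; print(z,'c',cc,X[:,:2].mean(0))
    for x,q in zip(X,b): print(q.round(1),x[:2].round(1),np.hypot(*(x[:2]-cc)).round(1),np.degrees(np.arctan2(x[1]-cc[1],x[0]-cc[0])).round(1))
```

```text
[[286.9 159.6  40. ]
 [322.4 168.6  23. ]
 [291.1 190.7 859. ]
 [343.4 193.7  24. ]
 [344.9 198.3  22. ]
 [237.  235.5   6. ]
 [239.7 239.5   4. ]
 [261.  262.    7. ]
 [294.4 268.8  14. ]]
120 c [ 494.04214615 -119.84236951] [ 493.94048586 -119.99650225]
[286.9 159.6  40. ] [ 545.5 -116.2] 51.6 4.1
[322.4 168.6  23. ] [ 537.8 -147.3] 51.7 -32.1
[343.4 193.7  24. ] [ 515.5 -166.9] 51.7 -65.5
[344.9 198.3  22. ] [ 511.4 -168.6] 51.7 -70.4
[237.  235.5   6. ] [476.3 -71. ] 52.0 109.9
[239.7 239.5   4. ] [472.4 -73.3] 51.3 114.9
[261. 262.   7.] [449.8 -92.6] 51.9 148.4
[294.4 268.8  14. ] [ 442.7 -124.1] 51.5 -175.2
```

```bash
python3 -c "
from h import *
plan(525.5,319.5,150,-90,18)"
```

```text
pos [ 501.27 -109.97  242.96] ang -90.03 down in tool [ 3.e-04 -3.e-04  1.e+00] d [ 24.23 429.47 -92.96] turn -0.03 F [-0.4  0.1 -0. ] T [0.05 0.03 0.02] w 93.8 t 2.95
[[-0.954, -0.053, 0.207], [0, 0, -0.0]]
[[-0.954, -0.053, 0.207], [0, 0, -0.0]]
[[-0.954, -0.053, 0.207], [0, 0, -0.0]]
[[-0.954, -0.053, 0.207], [0, 0, -0.0]]
[[-0.954, -0.053, 0.207], [0, 0, -0.0]]
[[-0.954, -0.053, 0.207], [0, 0, -0.0]]
[[-0.954, -0.053, 0.207], [0, 0, -0.0]]
[[-0.954, -0.053, 0.207], [0, 0, -0.0]]
[[-0.954, -0.054, 0.207], [0, 0, -0.0]]
[[-0.954, -0.054, 0.207], [0, 0, -0.0]]
[[-0.954, -0.054, 0.207], [0, 0, -0.0]]
[[-0.954, -0.054, 0.207], [0, 0, -0.0]]
[[-0.954, -0.054, 0.207], [0, 0, -0.0]]
[[-0.954, -0.054, 0.207], [0, 0, -0.0]]
[[-0.954, -0.054, 0.207], [0, 0, -0.0]]
[[-0.954, -0.054, 0.207], [0, 0, -0.0]]
[[-0.954, -0.054, 0.207], [0, 0, -0.0]]
[[-0.954, -0.054, 0.207], [0, 0, -0.0]]
```

Request:
play_rows(increments=[[[-0.95,-0.05,0.2],[0,0,0]],[[-0.95,-0.05,0.2],[0,0,0]],[[-0.95,-0.05,0.2],[0,0,0]],[[-0.95,-0.05,0.2],[0,0,0]],[[-0.95,-0.05,0.2],[0,0,0]],[[-0.95,-0.05,0.2],[0,0,0]],[[-0.95,-0.05,0.2],[0,0,0]],[[-0.95,-0.05,0.2],[0,0,0]],[[-0.95,-0.05,0.2],[0,0,0]],[[-0.95,-0.05,0.2],[0,0,0]],[[-0.95,-0.05,0.2],[0,0,0]],[[-0.95,-0.05,0.2],[0,0,0]],[[-0.95,-0.05,0.2],[0,0,0]],[[-0.95,-0.05,0.2],[0,0,0]],[[-0.95,-0.05,0.2],[0,0,0]],[[-0.95,-0.05,0.2],[0,0,0]],[[-0.6,-0.05,0.2],[0,0,0]],[[0,0,0],[0,0,0]]], jaw=0)

```text
time_s: 5.2
tcp_pos: [528.9, 281.1, 154.5]
orientation: [-0.697, 0.717, -0.0, -0.001]
ft_force: [-1.1, -0.9, 0.3]
gripper_width: 46.9
```

```bash
python3 -c "
from h import *
im,d,p,q=wsnap('w2'); 
plan(525.5,319.5,148,-90,2)"
```

```text
pos [528.99 280.76 154.77] ang -91.69 down in tool [-1.4e-03 -4.0e-04  1.0e+00] d [-3.49 38.74 -6.77] turn -1.69 F [-0.  -0.6 -0.7] T [-0.05 -0.02 -0.02] w 46.8 t 5.25
[[-0.772, 0.093, 0.135], [0, 0, -0.169]]
[[-0.774, 0.081, 0.135], [0, 0, -0.169]]
```

View pics/w2.png

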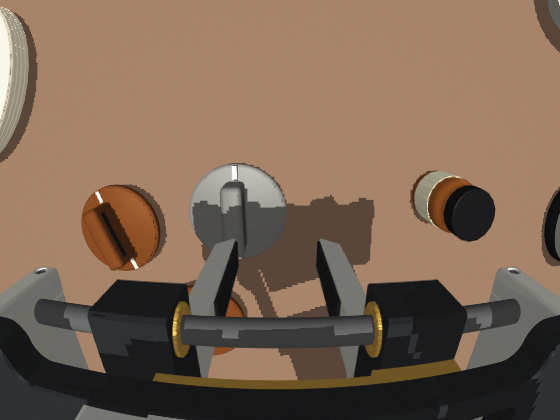

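```bash
cat >> h.py <<'E'
def wcloud(d,pos,quat):
    p=cam('wrist'); K=np.array(p['mtx']); H=np.array(p['hand_eye'])
    v,u=np.mgrid[:d.shape[0],:d.shape[1]]; q=np.stack([u-K[0,2],v-K[1,2]],-1)/K[0,0]; r=np.linalg.norm(q,axis=-1)
    ray=np.concatenate([q*(np.tan(r)/np.maximum(r,1e-9))[...,None],np.ones(r.shape+(1,))],-1)*d[...,None]
    M=R.from_quat(quat).as_matrix(); return (ray@H[:3,:3].T+H[:3,3])@M.T+pos
def circ(X):
    A=np.c_[2*X[:,:2],np.ones(len(X))]; s=np.linalg.lstsq(A,(X[:,:2]**2).sum(1),rcond=None)[0]; return s[:2],np.sqrt(s[2]+s[:2]@s[:2])
E
python3 - <<'E'
from h import *
im=cv2.imread('pics/w2.png'); f=np.load('pics/w2_p.npz'); d=np.load('pics/w2.npy'); P=wcloud(d,f['pos'],f['quat'])
print('table',P[60,250],P[120,300])
Z=P[...,2]; m=np.zeros(Z.shape,bool); m[155:262,182:292]=1; 
rim=m&(Z>17)&(Z<33); Q=P[rim]; print('rim z',np.median(Q[:,2]),len(Q),cv2.minEnclosingCircle(Q[:,:2].astype(np.float32)))
# edge points by angle
c=np.array([525,318.]); a=np.degrees(np.arctan2(Q[:,1]-c[1],Q[:,0]-c[0])); r=np.hypot(*(Q[:,:2]-c).T)
E=[]
for k in range(-180,180,6):
    w=(a>=k)&(a<k+6)
    if w.any() and r[w].max()>42: E.append(Q[w][r[w].argmax()])
E=np.array(E); print('fit',circ(E),len(E))
bar=m&(Z>50)&(Z<68); B=P[bar]; print('bar',B.mean(0),cv2.minAreaRect(B[:,:2].astype(np.float32)))
b=blobs(im,(190,290,160,262),185); print(b.round(1)); print(wunproj(b[:,:2],25,f['pos'],f['quat']).round(1))
# same cloud method for grinder
f=np.load('pics/w1_p.npz'); d=np.load('pics/w1.npy'); P=wcloud(d,f['pos'],f['quat']); Q=P[140:285,220:365].reshape(-1,3); Q=Q[(Q[:,2]>112)&(Q[:,2]<128)]; print('gr',np.median(Q[:,2]),cv2.minEnclosingCircle(Q[:,:2].astype(np.float32)))
E
```

```text
table [ 6.67423184e+02  3.04771594e+02 -5.35327980e-01] [ 6.07393619e+02  2.59046434e+02 -3.33033596e-01]
rim z 24.509158273981114 5339 ((524.0185546875, 321.3598327636719), 46.14418029785156)
fit (array([524.18052046, 321.26787558]), np.float64(45.6273552994421)) 55
bar [530.54802226 319.54351823  56.76490592] ((524.38720703125, 320.7420349121094), (18.643295288085938, 61.095001220703125), 89.50032806396484)
[[233.8 172.3  73. ]]
[[562.4 320.9  25. ]]
gr 120.0741990337342 ((494.0990905761719, -120.212646484375), 56.230899810791016)
```

Request:
play_rows(increments=[[[-0.8,0.08,0.1],[0.0,0,-0.17]],[[-0.75,0.08,0.2],[0.0,0,-0.17]],[[0,0,0.8],[0,0,0]],[[0,0,0.8],[0,0,0]],[[0,0,0.6],[0,0,0]],[[0,0,0.4],[0,0,0]]])

```text
time_s: 6.0
tcp_pos: [525.4, 320.5, 77.0]
orientation: [0.707, -0.707, 0.0, 0.001]
ft_force: [0.8, 0.6, 0.4]
gripper_width: 47.2
```

```bash
python3 -c "
from h import *
plan(524.9,320.2,51,-90,2)"
```

```text
pos [525.38 320.49  76.97] ang -89.97 down in tool [-0.002  -0.0011  1.    ] d [ -0.48  -0.29 -25.97] turn 0.03 F [0.8 0.6 0.4] T [0.04 0.01 0.03] w 47.2 t 6.0
[[0.006, 0.01, 0.519], [0, 0, 0.003]]
[[0.006, 0.01, 0.519], [0, 0, 0.003]]
```

Request:
play_rows(increments=[[[0,0.02,0.45],[0,0,0]],[[0,0,0.25],[0,0,0]],[[0,0,0.05],[0,0,0]]])

```text
time_s: 6.38
tcp_pos: [524.7, 319.8, 56.1]
orientation: [-0.707, 0.707, -0.0, -0.002]
ft_force: [-0.5, 0.0, -0.1]
gripper_width: 47.1
```

```bash
python3 -c "
from h import *
plan(524.9,320.2,51,-90,1)"
```

```text
pos [524.66 319.84  56.1 ] ang -90.01 down in tool [-0.0025 -0.0023  1.    ] d [ 0.24  0.36 -5.1 ] turn -0.01 F [-0.5  0.  -0.1] T [ 0.08 -0.05 -0.01] w 47.1 t 6.375
[[-0.014, -0.01, 0.204], [0, 0, -0.002]]
```

Request:
play_rows(increments=[[[-0.01,0,0.22],[0.03,-0.03,0]],[[0,0,0],[0,0,0]]])

```text
time_s: 6.62
tcp_pos: [525.2, 320.3, 51.0]
orientation: [-0.707, 0.707, -0.0, 0.001]
ft_force: [-0.2, 0.6, -0.1]
gripper_width: 47.3
```

Request:
play_rows(increments=[[[0,0,0],[0,0,0]],[[0,0,0],[0,0,0]],[[0,0,0],[0,0,0]]], jaw=-1)

```text
time_s: 7.0
tcp_pos: [525.8, 320.5, 51.9]
orientation: [-0.707, 0.707, -0.001, 0.002]
ft_force: [-0.5, -1.0, -0.3]
gripper_width: 20.7
```

```bash
python3 -c "
from h import *
plan(524.9,320.2,51,-90,1)"
```

```text
pos [525.8  320.54  51.87] ang -90.01 down in tool [0.0013 0.0035 1.    ] d [-0.9  -0.34 -0.87] turn -0.01 F [-0.5 -1.  -0.3] T [-0.12 -0.03 -0.03] w 20.7 t 7.0
[[0.013, 0.036, 0.035], [0, 0, -0.001]]
```

Request:
play_rows(increments=[[[0,0,0],[0,0,0]],[[0,0,0],[0,0,0]],[[0,0,-0.3],[0,0,0]],[[0,0,-0.5],[0,0,0]],[[0,0,-0.5],[0,0,0]],[[0,0,-0.5],[0,0,0]],[[0,0,0],[0,0,0]]])

```text
time_s: 7.88
tcp_pos: [526.1, 320.7, 101.1]
orientation: [-0.707, 0.707, -0.001, 0.003]
ft_force: [0.3, 0.1, -1.5]
gripper_width: 17.8
```

```bash
python3 -c "
from h import *
im,d,p,q=wsnap('w3')
plan(496,-121,220,-86,18)"
```

```text
pos [525.65 320.51 100.29] ang -90.01 down in tool [0.0015 0.0039 1.    ] d [ -29.65 -441.51  119.71] turn -4.01 F [-0.3 -1.2 -0.6] T [ 0.01 -0.01 -0.05] w 18.0 t 7.925
[[0.981, 0.066, -0.266], [0, 0, -0.045]]
[[0.981, 0.07, -0.266], [0, 0, -0.045]]
[[0.981, 0.073, -0.266], [0, 0, -0.045]]
[[0.98, 0.077, -0.266], [0, 0, -0.045]]
[[0.98, 0.081, -0.266], [0, 0, -0.045]]
[[0.98, 0.085, -0.266], [0, 0, -0.045]]
[[0.979, 0.089, -0.266], [0, 0, -0.045]]
[[0.979, 0.092, -0.266], [0, 0, -0.045]]
[[0.979, 0.096, -0.266], [0, 0, -0.045]]
[[0.978, 0.1, -0.266], [0, 0, -0.045]]
[[0.978, 0.104, -0.266], [0, 0, -0.045]]
[[0.977, 0.108, -0.266], [0, 0, -0.045]]
[[0.977, 0.111, -0.266], [0, 0, -0.045]]
[[0.977, 0.115, -0.266], [0, 0, -0.045]]
[[0.976, 0.119, -0.266], [0, 0, -0.045]]
[[0.976, 0.123, -0.266], [0, 0, -0.045]]
[[0.975, 0.127, -0.266], [0, 0, -0.045]]
[[0.975, 0.13, -0.266], [0, 0, -0.045]]
```

View pics/w3.png

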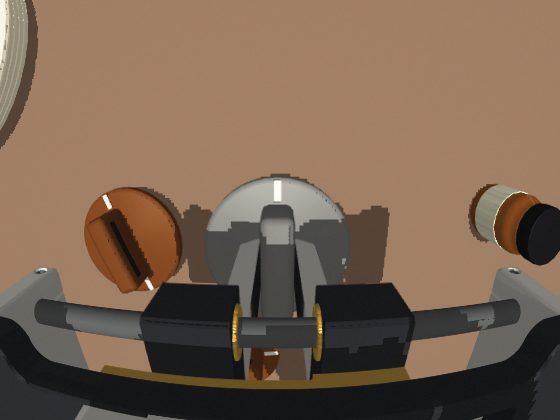

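The lid is held: its rim fills (205–350, 177–300), with the bar central between the pads and the marker at (278,190).

Run:
```python
from h import *
im=cv2.imread('pics/w3.png'); f=np.load('pics/w3_p.npz'); d=np.load('pics/w3.npy'); P=wcloud(d,f['pos'],f['quat'])
Z=P[...,2]; m=np.zeros(Z.shape,bool); m[170:300,195:360]=1
Q=P[m&(Z>50)&(Z<100)]; print(np.histogram(Q[:,2],bins=range(50,101,5)))
Q=P[m&(Z>68)&(Z<80)]; zr=np.median(Q[:,2]); c=f['pos'][:2]
a=np.degrees(np.arctan2(Q[:,1]-c[1],Q[:,0]-c[0])); r=np.hypot(*(Q[:,:2]-c).T); E=[]
for k in range(-180,180,5):
    w=(a>=k)&(a<k+5)
    if w.any() and r[w].max()>43: E.append(Q[w][r[w].argmax()])
E=np.array(E); cc,rr=circ(E); print('rim z',zr,'fit',cc,rr,len(E),'tcp',f['pos'],'lid-tcp',cc-c)
# tilt: plane fit
A=np.c_[Q[:,:2]-c,np.ones(len(Q))]; print('slope',np.linalg.lstsq(A,Q[:,2],rcond=None)[0])
b=blobs(im,(255,300,170,210),200); x=wunproj(b[:,:2],zr,f['pos'],f['quat']); print(x,'angle',np.degrees(np.arctan2(x[:,1]-cc[1],x[:,0]-cc[0])))
```

```text
(array([   0,    0,    2,  104, 7966,  288,  118,  177,  215,  237]), array([ 50,  55,  60,  65,  70,  75,  80,  85,  90,  95, 100]))
rim z 73.73353955161026 fit [524.1563671  323.03379496] 45.91018439325337 42 tcp [526.11477443 320.70524921 101.08877178] lid-tcp [-1.95840734  2.32854575]
slope [-3.34568170e-03  9.14130678e-04  7.36853070e+01]
[[562.67505423 323.06093159  73.73353955]] angle [0.04036518]
```

Request:
play_rows(increments=[[[0.4,0.03,-0.7],[0,0,-0.05]],[[0.9,0.06,-0.7],[0,0,-0.05]],[[0.98,0.07,-0.7],[0,0,-0.05]],[[0.98,0.07,-0.7],[0,0,-0.05]],[[0.98,0.08,-0.6],[0,0,-0.05]],[[0.98,0.08,-0.4],[0,0,-0.05]],[[0.98,0.08,0],[0,0,-0.05]],[[0.98,0.09,0],[0,0,-0.05]],[[0.98,0.09,0],[0,0,-0.05]],[[0.98,0.1,0],[0,0,-0.05]],[[0.98,0.1,0],[0,0,-0.05]],[[0.98,0.1,0],[0,0,-0.05]],[[0.98,0.11,0],[0,0,-0.05]],[[0.98,0.11,0],[0,0,-0.05]],[[0.98,0.11,0],[0,0,-0.05]],[[0.98,0.11,0],[0,0,-0.05]],[[0.98,0.12,0],[0,0,-0.05]],[[0.6,0.1,0],[0,0,0]],[[0.2,0,0],[0,0,0]]])

```text
time_s: 10.3
tcp_pos: [496.5, -122.6, 211.0]
orientation: [0.733, -0.68, 0.005, -0.002]
ft_force: [-0.3, -0.5, -1.2]
gripper_width: 17.6
```

```bash
python3 -c "
from h import *
plan(496,-121.8,190,-85.8,2)"
```

```text
pos [ 496.47 -122.64  211.  ] ang -85.69 down in tool [-0.004   0.0103  0.9999] d [ -0.47   0.84 -21.  ] turn 0.11 F [-0.3 -0.5 -1.2] T [0.06 0.01 0.02] w 17.6 t 10.3
[[-0.018, 0.008, 0.42], [0, 0, 0.011]]
[[-0.018, 0.008, 0.42], [0, 0, 0.011]]
```

Request:
play_rows(increments=[[[0,0.0,0.4],[-0.12,-0.05,0]],[[0,0,0.35],[0,0,0]],[[0,0,0],[0,0,0]]])

```text
time_s: 10.68
tcp_pos: [496.2, -121.3, 190.4]
orientation: [0.734, -0.68, -0.001, 0.0]
ft_force: [-0.1, -0.2, -2.0]
gripper_width: 18.0
```

```bash
python3 -c "
from h import *
im,d,p,q=wsnap('w4'); snap('scene','s4'); snap('top','t4')
plan(496,-121.8,180,-85.8,1)
a=cv2.imread('pics/s4.png'); cv2.imwrite('pics/s4z.png',cv2.resize(a[120:260,150:320],None,fx=4,fy=4,interpolation=cv2.INTER_CUBIC))
"
```

```text
pos [ 496.86 -121.85  191.71] ang -85.63 down in tool [6.e-04 1.e-04 1.e+00] d [ -0.86   0.05 -11.71] turn 0.17 F [-0.3 -0.4 -0.8] T [ 0.02 -0.02 -0.05] w 18.2 t 10.825
[[-0.005, 0.034, 0.468], [0, 0, 0.034]]
```

View pics/w4.png

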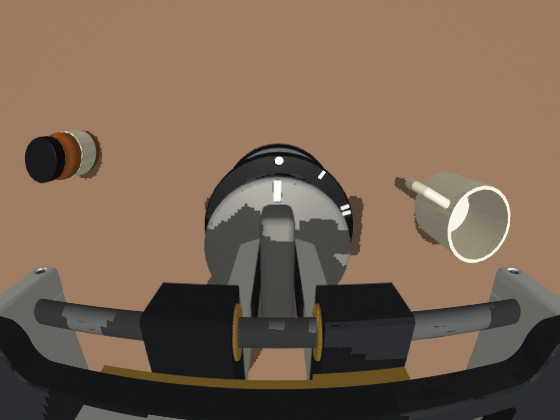

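View pics/s4z.png

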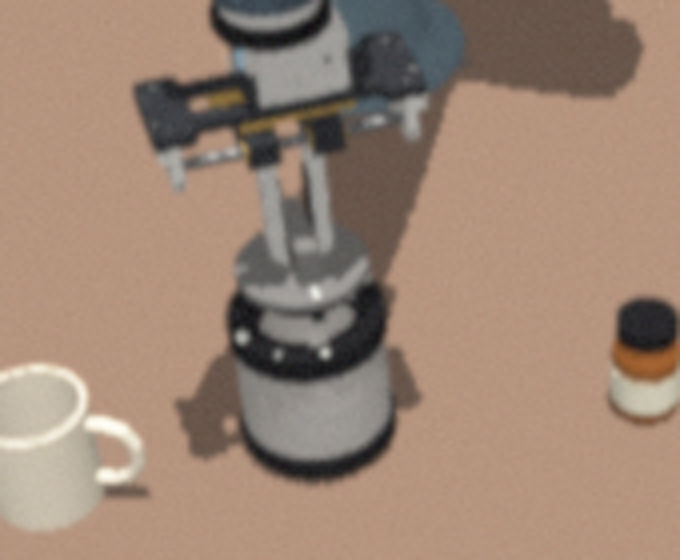

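View pics/t4.png

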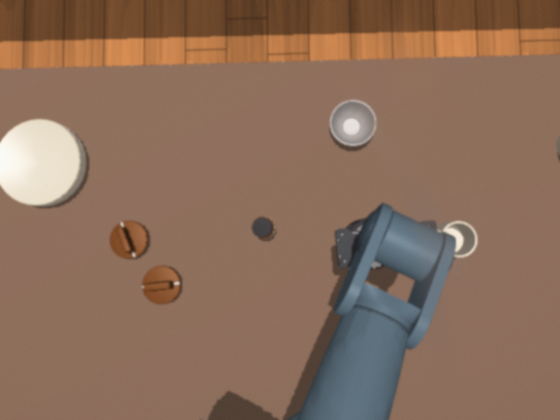

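The wrist view shows the collar dot at (279,160), the single bar at (322,175), the double bar at (346,210) and the lid's marker at (277,190). I'll compare the lid and collar positions in this one image.

```bash
cat >> h.py <<'E'
def relcheck(tag):
    im=cv2.imread(f'pics/{tag}.png'); f=np.load(f'pics/{tag}_p.npz'); d=np.load(f'pics/{tag}.npy'); P=wcloud(d,f['pos'],f['quat']); c=f['pos'][:2]; Z=P[...,2]
    zr=f['pos'][2]-27.2
    m=np.zeros(Z.shape,bool); m[165:300,195:360]=1
    Q=P[m&(abs(Z-zr)<5)]; zr=np.median(Q[:,2]); Q=Q[abs(Q[:,2]-zr)<4]
    a=np.degrees(np.arctan2(Q[:,1]-c[1],Q[:,0]-c[0])); r=np.hypot(*(Q[:,:2]-c).T); E=[]
    for k in range(-180,180,5):
        w=(a>=k)&(a<k+5)
        if w.any() and r[w].max()>43: E.append(Q[w][r[w].argmax()])
    cc,rr=circ(np.array(E)); print('rim z',zr,'lid',cc,rr,len(E),'tcp',f['pos'],'lid-tcp',cc-c)
    b=blobs(im,(240,365,145,230),150); 
    for q in b:
        x=wunproj(q[:2],120,f['pos'],f['quat'])[0]; y=wunproj(q[:2],zr,f['pos'],f['quat'])[0]
        print(q.round(1),'at120',x[:2].round(1),'atrim',y[:2].round(1),'r,ang from lid',np.hypot(*(y[:2]-cc)).round(1),np.degrees(np.arctan2(y[1]-cc[1],y[0]-cc[0])).round(1))
    return f,cc
E
python3 - <<'E'
from h import *
from scipy.optimize import least_squares
f,cc=relcheck('w4')
E
```

```text
rim z 162.92828544555115 lid [ 493.9444136  -119.09116722] 45.93618648097136 40 tcp [ 496.17734626 -121.32007695  190.35638199] lid-tcp [-2.23293266  2.22890973]
[278.5 160.2  57. ] at120 [ 545.4 -116.1] atrim [ 550.1 -115.6] r,ang from lid 56.2 3.5
[321.3 174.4  31. ] at120 [ 537.8 -147.2] atrim [ 543.9 -140.9] r,ang from lid 54.5 -23.6
[ 276.7  192.8 1796. ] at120 [ 522.  -116.7] atrim [ 531.  -116.1] r,ang from lid 37.2 4.7
[320.3 204.7   3. ] at120 [ 515.7 -148.9] atrim [ 525.9 -142.2] r,ang from lid 39.5 -35.9
[344.6 206.8  31. ] at120 [ 515.6 -167.1] atrim [ 525.8 -157. ] r,ang from lid 49.5 -49.9
[345.9 212.5  32. ] at120 [ 511.3 -168.6] atrim [ 522.4 -158.2] r,ang from lid 48.4 -54.0
```

Request:
play_rows(increments=[[[0.0,0.01,0.3],[0,0,0.02]],[[0,0,0.25],[0,0,0]],[[0,0,0.0],[0,0,0]]])

```text
time_s: 11.2
tcp_pos: [496.8, -121.6, 177.3]
orientation: [0.733, -0.68, 0.0, -0.0]
ft_force: [0.2, 0.6, -1.0]
gripper_width: 17.6
```

```bash
python3 -c "
from h import *
plan(496.2,-122,156,-85.8,4)
im,d,p,q=wsnap('w5')
f,cc=relcheck('w5')
plan(496.2,-122,156,-85.8,1)
"
```

```text
pos [ 496.76 -121.65  177.29] ang -85.71 down in tool [3.e-04 6.e-04 1.e+00] d [ -0.56  -0.35 -21.29] turn 0.09 F [ 0.2  0.6 -1. ] T [ 0.   -0.03  0.02] w 17.6 t 11.2
[[0.003, 0.006, 0.213], [0, 0, 0.004]]
[[0.003, 0.006, 0.213], [0, 0, 0.004]]
[[0.003, 0.006, 0.213], [0, 0, 0.004]]
[[0.003, 0.006, 0.213], [0, 0, 0.004]]
rim z 149.90705283255105 lid [ 494.64841494 -119.42529372] 45.88012328240932 41 tcp [ 496.75866353 -121.64966063  177.28530621] lid-tcp [-2.11024859  2.2243669 ]
[277.8 163.4  62. ] at120 [ 545.4 -116.2] atrim [ 548.9 -115.8] r,ang from lid 54.3 3.8
[323.1 178.3  35. ] at120 [ 537.8 -147.3] atrim [ 542.3 -142.6] r,ang from lid 53.0 -25.9
[ 276.6  193.1 1888. ] at120 [ 525.2 -116.9] atrim [ 531.5 -116.5] r,ang from lid 36.9 4.6
[347.5 212.3  34. ] at120 [ 515.5 -167. ] atrim [ 523.2 -159.6] r,ang from lid 49.3 -54.7
[349.1 218.2  37. ] at120 [ 511.4 -168.7] atrim [ 519.6 -161.1] r,ang from lid 48.5 -59.1
pos [ 496.91 -121.76  177.59] ang -85.71 down in tool [1.e-04 1.e-03 1.e+00] d [ -0.71  -0.24 -21.59] turn 0.09 F [ 0.7  0.7 -0.3] T [ 0.08  0.01 -0.04] w 17.3 t 11.25
[[0.008, 0.029, 0.863], [0, 0, 0.017]]
```

Request:
play_rows(increments=[[[0.02,0.03,0.25],[0,0,0.02]],[[0,0,0.2],[0,0,0]],[[0,0,0.15],[0,0,0]]])

```text
time_s: 11.62
tcp_pos: [496.5, -122.6, 162.1]
orientation: [0.732, -0.681, 0.001, -0.001]
ft_force: [0.6, 0.3, -1.0]
gripper_width: 17.6
```

```bash
python3 -c "
from h import *
plan(496.2,-122,156,-85.8,1)
"
```

```text
pos [ 496.45 -122.57  162.1 ] ang -85.83 down in tool [-5.0e-04  1.9e-03  1.0e+00] d [-0.25  0.57 -6.1 ] turn -0.03 F [ 0.6  0.3 -1. ] T [ 0.03 -0.02  0.02] w 17.6 t 11.625
[[-0.024, 0.008, 0.244], [0, 0, -0.005]]
```

Lugs have gone below the collar's top face with no contact force, so the lid is entering freely.

Request:
play_rows(increments=[[[-0.01,0.01,0.17],[-0.02,0,0]],[[0,0,0.12],[0,0,0]]])

```text
time_s: 11.88
tcp_pos: [496.1, -122.3, 155.8]
orientation: [0.732, -0.681, -0.001, 0.0]
ft_force: [-11.1, 3.6, 21.8]
gripper_width: 17.6
```

```bash
python3 -c "
from h import *
plan(496.2,-122,156,-85.8,1)
"
```

```text
pos [ 496.07 -122.32  155.82] ang -85.82 down in tool [ 1.0e-04 -1.5e-03  1.0e+00] d [0.13 0.32 0.18] turn -0.02 F [-11.1   3.6  21.8] T [0.79 1.71 0.05] w 17.6 t 11.875
[[-0.012, -0.006, -0.007], [0, 0, -0.004]]
```

Request:
play_rows(increments=[[[0,0,0.02],[0,0,0]],[[0,0,0.02],[0,0,0]]])

```text
time_s: 12.12
tcp_pos: [496.5, -122.5, 155.9]
orientation: [0.732, -0.681, -0.0, 0.0]
ft_force: [-3.3, 1.6, 4.8]
gripper_width: 17.9
```

```bash
python3 -c "
from h import *
im,d,p,q=wsnap('w6')
f,cc=relcheck('w6')
plan(496.2,-122,156,-85.8,1)
"
```

```text
rim z 128.56486287126185 lid [ 494.60984519 -120.35957146] 45.74158978058365 43 tcp [ 496.4992141  -122.53917446  155.91343004] lid-tcp [-1.88936891  2.179603  ]
[276.3 166.8  77. ] at120 [ 545.4 -116.2] atrim [ 546.5 -116.1] r,ang from lid 52.1 4.7
[ 277.8  193.8 2099. ] at120 [ 529.  -118.3] atrim [ 530.9 -118.2] r,ang from lid 36.3 3.5
[326.5 183.2  43. ] at120 [ 537.8 -147.3] atrim [ 539.3 -145.9] r,ang from lid 51.4 -29.8
[353.1 220.5  41. ] at120 [ 515.5 -167.1] atrim [ 517.9 -164.8] r,ang from lid 50.1 -62.3
[357.  225.7  16. ] at120 [ 512.3 -170.1] atrim [ 514.8 -167.7] r,ang from lid 51.4 -66.8
[296.3 226.7   3. ] at120 [ 509.  -131.4] atrim [ 511.7 -130.7] r,ang from lid 20.0 -31.1
pos [ 496.49 -122.53  155.89] ang -85.81 down in tool [-5.e-04 -8.e-04  1.e+00] d [-0.29  0.53  0.11] turn -0.01 F [-2.6  0.8  5.2] T [0.18 0.39 0.03] w 17.9 t 12.175
[[-0.022, 0.01, -0.004], [0, 0, -0.001]]
```

View pics/w6.png

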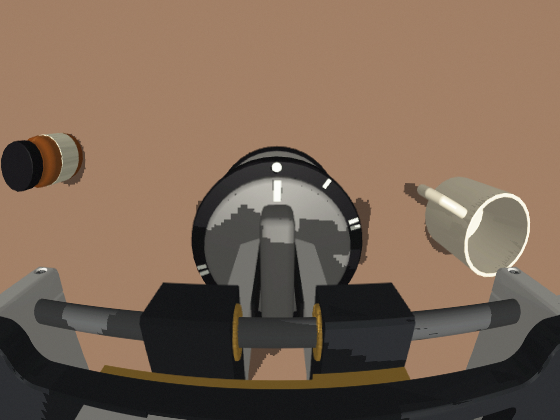

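Request:
play_rows(increments=[[[0,0.01,0],[0,0,0.6]],[[0,0,0],[0,0,0.8]],[[0,0,0],[0,0,0.8]],[[0,0,0],[0,0,0.8]]])

```text
time_s: 12.68
tcp_pos: [497.5, -121.4, 155.9]
orientation: [-0.634, 0.773, -0.0, 0.002]
ft_force: [0.2, 0.3, 1.0]
gripper_width: 17.9
```

```bash
python3 -c "
from h import *
plan(496.2,-122.3,155.8,-121.8,4)
"
```

```text
pos [ 497.48 -121.43  155.91] ang -101.26 down in tool [0.0023 0.0027 1.    ] d [-1.28 -0.87 -0.11] turn 20.54 F [0.2 0.3 1. ] T [0.28 0.09 0.15] w 17.9 t 12.675
[[0.011, 0.011, 0.001], [0, 0, 1.027]]
[[0.012, 0.01, 0.001], [0, 0, 1.027]]
[[0.013, 0.009, 0.001], [0, 0, 1.027]]
[[0.014, 0.007, 0.001], [0, 0, 1.027]]
```

Request:
play_rows(increments=[[[0.02,0.02,0],[0.03,0.02,0.8]],[[0.01,0.02,0],[0,0,0.8]],[[0.01,0.01,0],[0,0,0.8]],[[0.01,0.01,0.01],[0,0,0.8]],[[0,0,0.01],[0,0,0.5]]])

```text
time_s: 13.3
tcp_pos: [497.5, -122.1, 156.0]
orientation: [-0.498, 0.867, -0.003, 0.004]
ft_force: [-1.7, 0.2, 4.0]
gripper_width: 17.8
```

```bash
python3 -c "
from h import *
plan(496.2,-122.1,155.8,-121.8,2)
"
```

```text
pos [ 497.54 -122.12  156.  ] ang -120.21 down in tool [0.0036 0.0093 1.    ] d [-1.34  0.02 -0.2 ] turn 1.59 F [-1.7  0.2  4. ] T [0.28 0.55 0.23] w 17.8 t 13.3
[[0.013, 0.023, 0.004], [0, 0, 0.159]]
[[0.014, 0.023, 0.004], [0, 0, 0.159]]
```

Request:
play_rows(increments=[[[0.01,0.03,0],[-0.1,0.04,0.25]],[[0,0,0],[0,0,0.1]]])

```text
time_s: 13.55
tcp_pos: [497.4, -121.7, 155.9]
orientation: [-0.485, 0.875, -0.0, 0.001]
ft_force: [-1.1, 0.9, 1.7]
gripper_width: 17.8
```

```bash
python3 -c "
from h import *
plan(496.2,-122.1,155.8,-121.8,1)
im,d,p,q=wsnap('w7')
f,cc=relcheck('w7'); snap('scene','s7')
plan(496.2,-122.1,155.8,-121.8,1)
a=cv2.imread('pics/s7.png'); cv2.imwrite('pics/s7z.png',cv2.resize(a[120:260,130:330],None,fx=4,fy=4,interpolation=cv2.INTER_CUBIC))
"
```

```text
pos [ 497.37 -121.67  155.94] ang -122.0 down in tool [0.0014 0.0014 1.    ] d [-1.17 -0.43 -0.14] turn -0.2 F [-1.1  0.9  1.7] T [0.22 0.   0.17] w 17.8 t 13.55
[[0.039, 0.031, 0.005], [0, 0, -0.04]]
rim z 128.61223944436694 lid [ 495.49186307 -118.61381283] 45.87665168965095 37 tcp [ 497.37005991 -121.66868467  155.93610081] lid-tcp [-1.87819684  3.05487184]
[279.6 167.4  50. ] at120 [ 537.9 -146.9] atrim [ 538.8 -147.4] r,ang from lid 52.0 -33.6
[326.8 181.4  43. ] at120 [ 515.5 -166.8] atrim [ 517.5 -166.4] r,ang from lid 52.6 -65.3
[ 273.7  194.  2050. ] at120 [ 525.9 -135.2] atrim [ 527.4 -136.3] r,ang from lid 36.5 -29.0
[332.6 185.8  43. ] at120 [ 511.3 -168.5] atrim [ 513.4 -168. ] r,ang from lid 52.6 -70.0
pos [ 497.35 -121.69  155.94] ang -121.99 down in tool [0.0015 0.0016 1.    ] d [-1.15 -0.41 -0.14] turn -0.19 F [0.7 0.4 0.6] T [ 0.28 -0.13  0.15] w 17.9 t 13.65
[[0.038, 0.031, 0.005], [0, 0, -0.038]]
```

View pics/w7.png

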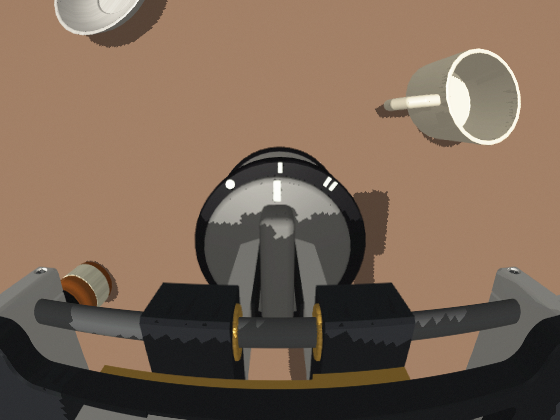

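View pics/s7z.png

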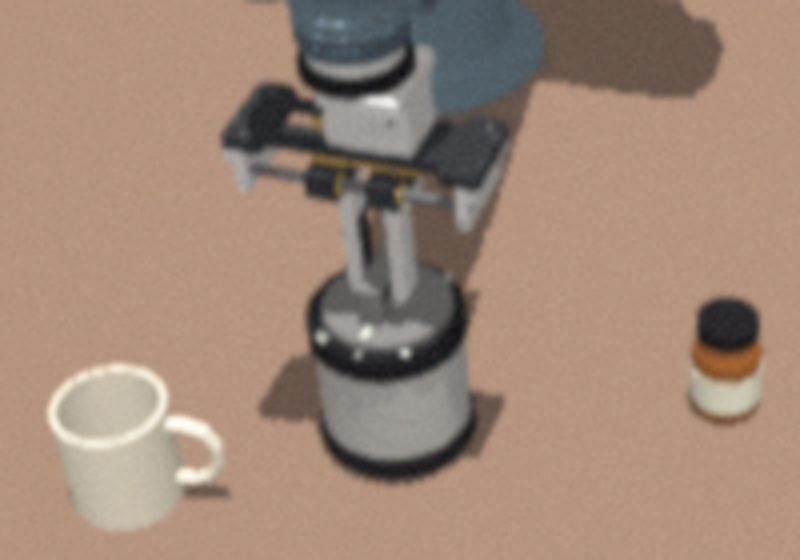

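Request:
play_rows(increments=[[[0.04,0.02,0],[0,0,0]],[[0.01,0.01,0.01],[0,0,0]]])

```text
time_s: 13.9
tcp_pos: [497.0, -122.0, 156.0]
orientation: [-0.485, 0.875, -0.001, 0.003]
ft_force: [1.9, 2.1, 1.9]
gripper_width: 17.4
```

```bash
python3 -c "
from h import *
plan(496.2,-122.1,155.8,-121.8,1)
im,d,p,q=wsnap('w8')
f,cc=relcheck('w8'); 
plan(496.2,-122.1,155.8,-121.8,1)
"
```

```text
pos [ 496.98 -122.02  155.99] ang -121.99 down in tool [0.0037 0.0037 1.    ] d [-0.78 -0.08 -0.19] turn -0.19 F [1.9 2.1 1.9] T [ 0.41 -0.28  0.1 ] w 17.4 t 13.9
[[0.019, 0.025, 0.008], [0, 0, -0.039]]
rim z 128.6726128225994 lid [ 495.09876211 -118.93058818] 45.944359330514615 37 tcp [ 496.97527634 -122.02065291  155.98786588] lid-tcp [-1.87651423  3.09006473]
[278.9 167.1  54. ] at120 [ 537.9 -146.9] atrim [ 538.8 -147.5] r,ang from lid 52.2 -33.1
[326.1 181.3  45. ] at120 [ 515.5 -166.8] atrim [ 517.4 -166.4] r,ang from lid 52.5 -64.8
[ 273.5  194.  2040. ] at120 [ 525.7 -135.4] atrim [ 527.2 -136.5] r,ang from lid 36.6 -28.7
[332.  185.5  44. ] at120 [ 511.4 -168.6] atrim [ 513.5 -168.1] r,ang from lid 52.5 -69.5
[307.6 218.    2. ] at120 [ 501.6 -145.3] atrim [ 504.1 -145.9] r,ang from lid 28.5 -71.5
pos [ 496.95 -122.03  155.98] ang -122.0 down in tool [0.0037 0.0037 1.    ] d [-0.75 -0.07 -0.18] turn -0.2 F [2.4 1.  1. ] T [ 0.45 -0.56  0.09] w 17.7 t 13.95
[[0.018, 0.024, 0.007], [0, 0, -0.04]]
```

The lid is about 1.4 mm off the axis, its rim is at 128.7 mm (129 expected), and it is turned about 36°. I'm handing in while holding it there.

```bash
python3 -c "
from h import *
print(manip.job_done()); s=manip.state(); print(s['time_s'],s['tcp_pos'],ang()[0],s['gripper_width'],s['ft_force'])
"
```

```text
the job is handed in; nothing more can be done
None
the job is handed in; nothing more can be done
```

I gripped the grey lid by its bar and lowered it through the two notches until the rim sat flat. I then turned it clockwise to the single bars and handed the job in at about 14 s, still gripping. No verdict is reported, and the state could not be read after hand-in.

**Last checks before hand-in**
- **Depth:** the rim's top face was at 128.7 mm, where 129 mm means fully seated.
- **Position:** the lid was about 1.4 mm off the collar's axis, against the 5 mm allowed.
- **Tilt:** the tool was about 0.005 rad off vertical, against 0.08 allowed.
- **Turn:** the gripper turned 36.2° from the notch angle, and in the wrist view the lid's marker lined up with the single bar.
- **Grip:** the fingers were closed on the bar at 17.7 mm, and the arm pushed with about 2–3 N.
- **Bystanders:** I touched none of them. The mug and jar looked undisturbed in the last scene crop, but I did not measure their positions again, nor the bowl's.

**What disagreed or went wrong**
- **Camera mismatch:** the top and wrist cameras disagreed by about 1.6 mm. I centred the lid by comparing lid and collar in the same wrist image.
- **Tilt correction:** one small correction had the wrong sign during the turn, and I fixed it before the final checks.
- **Not measured directly:** the switch angle and the finger contact force. I inferred both from the turn and the grip.

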